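# Re-index the rod bender's stop arm by one hole

### The job

Set the bench rod bender for its next bend: hook a fingertip under the pull ring of the spring index pin, lift the pin out of its hole, swing the red arm one hole over to the hole marked by the green plug, and let the pin drop fully home there. Use only the fingers, do not clamp or force anything, and leave the tools and parts lying round the bender where they are; finish clear of everything.

Things in the scene. Friction and masses are not known exactly. Their poses are not given: they have to be found in the camera images.
- bender: Rod bender bolted to the bench: blue plate 14 mm thick, x -165 to -30 and y -95 to +95 mm in its own frame, round hub (radius 28) at the origin. Origin: bench top, on the arm's vertical pivot axis; its -x looks away from the robot (world +x), turned up to 15 degrees either way. Five 12 mm holes lie 120 mm from the pivot at 0, +-20 and +-40 degrees from -x. Fixed.
- pivot (a point): Centre of the top of the steel former post (radius 14 mm) on the arm's pivot axis, 60 mm above the bench.
- swing_arm (a joint): Angle of the red arm about the pivot, rad, anticlockwise from above. 0 = middle hole, where it starts; +0.349 = next hole to the robot's left (bender -y), -0.349 = next to the right; stops at +-0.75. Light friction (1 N at the ring). Arm 30 mm wide, top 30 mm above the bench; on it a roller (18 mm, top 64 mm above the bench) 45 mm from the pivot.
- index_pin (a joint): Lift of the spring index pin, m: 0 = fully home, 0.020 = upper stop. The pin (10 mm, round tip) sits 10 mm deep, so it clears the plate from 0.010 up; let go between holes it rides on the plate at 0.010 and snaps into the next hole it meets. Spring and weight push it down with about 5.5 N at 0 and 8.5 N at 0.020.
- pull_ring (a point): Centre of the steel pull ring, on the pin's axis 120 mm from the pivot, 97 mm above the bench with the pin home. It stands upright, rigid on the pin, its hole facing along the arm (to the pivot). Clear hole 56 mm, outside 70, wire 7. Below it the plunger housing (28 mm wide) reaches 55 mm above the bench. x axis: from ring to pivot.
- green_plug: Green plastic plug, 18 mm wide, 6 mm high, fixed on the blue plate just outside (28 mm, farther from the pivot) the hole where the pin must go: the hole next to the middle one, left or right. Origin under its centre, on the plate 14 mm above the bench.
- red_plug: Red plastic plug of the same size, beside the hole next to the middle one on the other side: not the one wanted.
- screwdriver: Loose orange-handled screwdriver, 207 mm long, 34 mm thick, lying to the left of the bender; origin under its middle. Bystander.
- bolt: Loose steel flange bolt, 36 mm long, 15 mm high, lying beside the hub, right of it; origin under its middle. Bystander.
- vee_block: Loose steel vee block, 57 x 56 x 34 mm, right of the bender; origin under its middle. Bystander.
- feeler_gauge: Loose feeler gauge, 109 mm long, 10 mm high, front right; origin under its middle. Bystander.
- brass_brush: Loose brass brush, 133 mm long, 35 mm high, behind the bender; origin under its middle. Bystander.
- masking_tape: Loose roll of masking tape, 80 mm wide, 24 mm high, behind the bender; origin under its middle. Bystander.
- ball_bearing: Loose ball bearing, 84 mm wide, 16 mm high, far right front; origin under its middle. Bystander.

How it is judged (in metres and radians):
On the way, in this order (a step that is already met when the one before it is completed fails the run):
1. the pin is lifted out of its hole with the fingers (value of joint index_pin above 0.0095 m and contact force between the fingers and bender above 0.5 N), for 0.1 s.
2. the arm is swung at least half-way to the next hole on the green side, pin out of its hole (value of joint index_pin above 0.006 m and horizontal distance between pull_ring and green_plug below 0.044 m and (value of joint swing_arm above 0.19 rad or value of joint swing_arm below -0.19 rad)).
At the end, for the whole second after the job is handed in: The index pin is fully home (lift under 2 mm) in the hole beside the green plug: arm within 0.03 rad of that hole, its ring within 36 mm of the plug seen from above, arm at rest ((value of joint swing_arm between 0.319 and 0.379 rad or value of joint swing_arm between -0.379 and -0.319 rad) and horizontal distance between pull_ring and green_plug below 0.036 m and value of joint index_pin below 0.002 m and velocity of joint swing_arm between -0.05 and 0.05 rad/s); the robot touches nothing.
It fails at once if a tool or part lying round the bender is moved or lifted by more than 15 mm (distance of any of screwdriver, bolt, vee_block, feeler_gauge, brass_brush, masking_tape, ball_bearing from where it was at the start of the episode above 0.015 m).
It fails at once if the fingers bear on the bender, its arm or its ring with more than 35 N (forced or clamped, not gently hooked) (contact force between the fingers and bender above 35 N).
It fails at once if the bender is worked with something other than the fingers (contact force between the arm and bender above 5 N).
It also fails if it takes over 51 s, if anything falls off the work surface, if the arm or the gripper's body presses on something with over 40 N, if the wrist force passes 120 N, or if a joint passes its speed limit or range.

### The arm

A 6-joint arm with a two-finger parallel gripper is mounted at the origin on a cart in front of the work surface, level with it; the furniture and walls round the work are solid. World frame = base frame: x ahead of the robot, y to its left, z up, the work surface at z = 0. Lengths are in mm, angles in rad, forces in N, time in s.
With the tool pointing down it reaches from about 275 to 825 mm from the base axis. Payload 4.9 kg.
Tool frame: the origin (TCP) lies midway between the tips of the shut fingers; the grasp point (between the pads) lies 19 mm behind it; z points along the fingers, y is the line along which they close (so a half turn about z gives the same grasp; the last joint's range is limited). The gripper opens to 85 mm and grips with 20 to 120 N. Pads are 22 mm wide; open, the fingers measure 114 mm over their backs; the gripper's body (76 mm by 85 mm) begins 54 mm behind the grasp point. The pads swing forward as they close: fully open they stand 13 mm farther back than shut.
Start: joints at [-1.328, 0.326, -0.193, 1.052, 0, 1.437], TCP at [202.384, -511.429, 231.281] pointing down, gripper open.
Joint ranges: [-2.65, 2.65], [-0.97, 1.79], [-1.3, 1.35], [-1.93, 2.1], [-1.47, 1.37], [-3.14, 3.14]. Speed limits (rad/s): [2.57, 2.57, 3.14, 3.14, 3.14, 3.14].

### API

Orientations are given as [roll, pitch, yaw] about the fixed x, y, z axes, in that order (R = Rz(yaw) Ry(pitch) Rx(roll)).
In Python, from rig import * gives the robot as it stands. The module is installed in compiled form; this text tells all that it offers.
- The arm moves only by the tool apply_moves, never from a script. Its argument "rows" is a list of rows, each a list of 3 entries, a list of its own where there are three numbers: the opening in per cent of the stroke, from 0 (shut) to 100 (fully open), then the shift along the world's x, y, z in cm, then the turn, a rotation vector about the world's x, y, z in rad. A call has 1 to 10 rows; each row shifts and turns the commanded pose from where the row before left it; what a row does not reach is not made up. A row lasts 1/10 s, in which the tool goes at most 50 mm and 8.59 degrees, less where a joint would pass 70% of its speed; a pose out of reach is approached as far as the arm can. A call is refused whole if a number of a shift passes 5 or a number of a turn 0.15, either way. A call with a gripper value outside its range is refused whole. The fingers move at their own pace and stop on an object; "grip_force" is the grip in N (left out, the last holds). Time passes only in rows, so rows that do not move let the fingers close. It gives the time, the measured TCP pose, the force, the opening and the grip force at its end, in the units of the state.
- sense(): the state, without advancing time (a new reading comes with each control period).
- camera(name): name is "scene" or "top"; returns a dict with "img" (420x560x3 uint8, red, green, blue), "fx", "fy", "cx", "cy" (pixels), "T" (4x4, takes a point from camera to world coordinates). Camera axes: x right, y down, z forward; pixel columns grow to the right and rows downward; lengths in mm; the calibration is good to about 2 mm. A picture is of the moment at which its call begins. There is no depth.
- job_done(): hands the job in; it is judged then, once.
Trained networks look in the newest picture that a camera, given by its name, has taken for a name from the list of things; names that differ only in an ending like _2 or _b are one class to them, and where a whole thing is asked for, a point or a joint stands for the part that bears it (a point fixed in the world has none). Each returns a list of dicts, best first, with "score" (0 to 1); they miss things now and then, are a little off and sometimes report something else, mostly with a low value. They report only what shows in the picture. A call takes as long as a camera call.
- boxes_of(camera, thing): "point" ([x, y, z] in mm, in world coordinates, good to about 4 mm: the middle of the surface that is visible of it).
- spot_point(camera, thing): "point" ([x, y, z] in mm, in world coordinates, good to about 4 mm: a listed point, or the origin of a listed thing).
The state is a dict: "time": time; "qpos": joint angles; "qd": joint speeds; "tau": joint torques, N m; "tcp_pos": TCP position; "ee_rot": TCP orientation; "wrist_force": force on the tool from outside, world axes, zero at the start; "wrist_torque": the same for the moment, N m; "opening": finger opening in mm; "gripper_force": force on a finger pad.
Only numpy, scipy, OpenCV 4.12 (cv2) and the standard library are available. Lean on these libraries where they do the work, as an engineer would, in place of code of your own. Each camera call takes 0.05 s, during which the arm holds its last target. There are 200 camera calls.

## Working session

There is one attempt and no reset: what is moved stays moved. The work goes in short steps, Python scripts to look and compute and a tool call to move; the robot and the scene stay as the last step left them, time stands still between calls to the robot, and variables do not carry over. Pictures are saved under pics/ and viewed, at most 10 in all, crops included, and the job is handed in when it is done.

Besides the shell and the picture viewer there is one more tool, called as a command line: name --argument value ..., lists and objects as JSON in quotes. apply_moves: Moves the arm, as the interface text tells. Its arguments: {"type":"object","properties":{"rows":{"type":"array","items":{"type":"array"}},"grip_force":{"type":"number"}},"required":["rows"]}

```bash
mkdir -p pics
cat > h.py <<'E'
from rig import *
import numpy as np, cv2
def save(cam,fn):
    c=camera(cam); cv2.imwrite('pics/'+fn,cv2.cvtColor(c['img'],cv2.COLOR_RGB2BGR)); return c
def proj(c,p):
    q=np.linalg.inv(c['T'])@np.r_[p,1]; return np.array([c['fx']*q[0]/q[2]+c['cx'],c['fy']*q[1]/q[2]+c['cy']]).round(1)
E
python3 - <<'E'
from h import *
cs={n:save(n,n+'0.png') for n in('scene','top')}
for n in cs:
    print(n,cs[n]['T'][:3,3].round())
    for t in('pivot','pull_ring','bender','green_plug','red_plug','screwdriver','bolt','vee_block','brass_brush','masking_tape'):
        r=spot_point(n,t)[:2]; print(t,[(np.round(a['point']).tolist(),round(a['score'],2),proj(cs[n],a['point']).tolist()) for a in r])
a=cv2.imread('pics/scene0.png');
s=sense();print(s['time'],s['tcp_pos'],s['ee_rot'],s['opening'])
E
```

```text
scene [-303. -831.  740.]
pivot [([406.0, 36.0, 60.0], 0.81, [214.4, 218.4])]
pull_ring [([524.0, 49.0, 95.0], 0.5, [242.1, 188.7])]
bender [([408.0, 35.0, 0.0], 0.64, [217.0, 237.3]), ([388.0, -290.0, -4.0], 0.62, [307.4, 292.5])]
green_plug []
red_plug [([547.0, 1.0, 18.0], 0.51, [261.5, 215.1])]
screwdriver [([476.0, 177.0, -1.0], 0.56, [201.4, 210.6]), ([554.0, 2.0, 15.0], 0.44, [262.9, 214.7])]
bolt [([410.0, -28.0, -3.0], 0.5, [234.1, 246.4])]
vee_block [([466.0, -201.0, -5.0], 0.43, [298.7, 262.5])]
brass_brush []
masking_tape [([658.0, 57.0, -1.0], 0.91, [273.0, 199.4])]
top [ 357.  -83. 1047.]
pivot [([406.0, 36.0, 61.0], 0.87, [226.5, 270.0])]
pull_ring [([527.0, 49.0, 102.0], 0.63, [220.4, 216.0]), ([554.0, 1.0, 15.0], 0.25, [244.4, 212.0])]
bender [([411.0, 32.0, 1.0], 0.97, [231.0, 269.3])]
green_plug [([546.0, 98.0, 16.0], 0.61, [205.6, 214.5])]
red_plug [([412.0, -404.0, 1.0], 0.74, [404.7, 270.7]), ([550.0, 0.0, 16.0], 0.54, [244.6, 213.6])]
screwdriver [([485.0, 167.0, -3.0], 0.74, [178.7, 239.2]), ([410.0, 36.0, -2.0], 0.54, [229.3, 269.8])]
bolt [([404.0, -26.0, 0.0], 0.49, [254.2, 272.4])]
vee_block [([473.0, -198.0, -2.0], 0.54, [322.3, 245.8]), ([652.0, 53.0, 1.0], 0.27, [226.0, 175.7])]
brass_brush [([677.0, -94.0, -3.0], 0.89, [282.3, 167.8])]
masking_tape [([657.0, 56.0, 4.0], 0.6, [224.8, 173.8]), ([529.0, 44.0, 97.0], 0.26, [223.0, 215.9])]
1.1 [ 202.37782701 -511.42818799  231.28688143] [-3.14158371e+00 -1.52475927e-05  3.76791273e-01] 85.2076272319894
```

View pics/scene0.png

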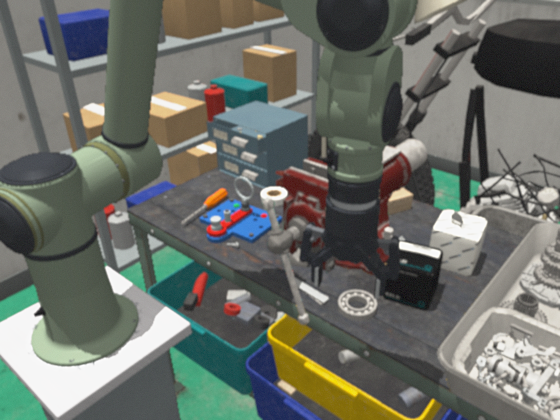

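View pics/top0.png

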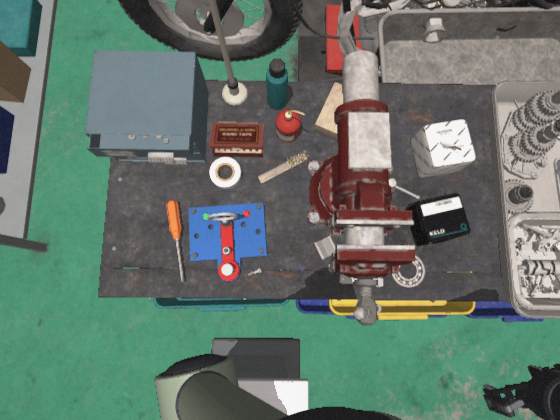

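The top view shows the hub at about (230,269), the ring at (222,216), the green plug at (205,214) and the red plug at (245,213). Green is on the left, so the target angle is +0.349. The networks' points agree with the 120/148 mm geometry, with the bender turned by about +6°. The vise at (310–410, 100–310) is in the way, so I'll go up and around it with the fingers shut.

apply_moves --rows '[[0,[0,0,4],[0,0,0]],[0,[0,0,4],[0,0,0]],[0,[0,0,4],[0,0,0.1]],[0,[0,0,4],[0,0,0.1]],[0,[0,2,3],[0,0,0.1]],[0,[1,4,1],[0,0,0.1]],[0,[1,4,0],[0,0,0.1]],[0,[1,4,0],[0,0,0.1]],[0,[1,4,0],[0,0,0.1]],[0,[1,4,0],[0,0,0.1]]]'

```text
time: 2.1
tcp_pos: [252.4, -289.8, 431.4]
ee_rot: [3.141, 0.0, 1.18]
wrist_force: [0.6, -0.3, 0.4]
opening: -0.1
gripper_force: 0.0
```

apply_moves --rows '[[0,[1,4,0],[0,0,0.1]],[0,[1,4,0],[0,0,0.1]],[0,[1,4,0],[0,0,0.1]],[0,[1,4,0],[0,0,0.1]],[0,[1,4,0],[0,0,0.1]],[0,[1,4,0],[0,0,0]],[0,[1,4,0],[0,0,0]],[0,[1,4,0],[0,0,0]],[0,[1,1,0],[0,0,0]],[0,[0,0,0],[0,0,0]]]'

```text
time: 3.1
tcp_pos: [342.9, 40.1, 431.2]
ee_rot: [3.141, -0.0, 1.681]
wrist_force: [-0.3, 0.1, 0.2]
opening: -0.0
gripper_force: 0.0
```

apply_moves --rows '[[0,[1,0,-2],[0.0157,-0.149,0]],[0,[1,0,-2],[0.0157,-0.149,0]],[0,[1,0,-2],[0.0157,-0.149,0]],[0,[1,0,-2],[0.0157,-0.149,0]],[0,[1,0,-2],[0.0157,-0.149,0]],[0,[1,0,-2],[0.0157,-0.149,0]],[0,[1,0,-2],[0.0157,-0.149,0]],[0,[0,0,0],[0,0,0]]]'

```text
time: 3.9
tcp_pos: [405.7, 37.3, 293.3]
ee_rot: [2.161, -0.008, 1.671]
wrist_force: [-0.7, -0.1, -1.9]
opening: -0.2
gripper_force: 0.0
```

Run:
```python
from h import *
from scipy.spatial.transform import Rotation as Ro
s=sense();print(s['tcp_pos'].round(1),np.round(s['qpos'],3),Ro.from_euler('xyz',s['ee_rot']).as_matrix().round(3),s['wrist_force'])
```

```text
[405.7  37.3 293.3] [-0.425 -0.685 -1.282  0.064  0.434  1.264] [[-0.1    0.555  0.826]
 [ 0.995  0.049  0.088]
 [ 0.008  0.831 -0.557]] [-0.71368254 -0.14446725 -1.87261762]
```

apply_moves --rows '[[0,[3,0.2,-1],[-0.0157,0.149,0]],[0,[3,0.2,-2],[0,0,0]],[0,[3,0.2,-2],[0,0,0]],[0,[0,0,-2],[0,0,0]],[0,[0,0,-2],[0,0,0]],[0,[0,0,0],[0,0,0]]]'

```text
time: 4.5
tcp_pos: [500.9, 42.1, 212.2]
ee_rot: [2.302, -0.004, 1.675]
wrist_force: [-0.2, 0.3, -0.9]
opening: -0.2
gripper_force: 0.0
```

```bash
cat >> h.py <<'E'
from scipy.spatial.transform import Rotation as Ro
def st():
    s=sense();R=Ro.from_euler('xyz',s['ee_rot']).as_matrix();print(s['time'],s['tcp_pos'].round(1),np.round(s['qpos'],3),'a',R[:,2].round(3),'y',R[:,1].round(3),'F',np.round(s['wrist_force'],1)); return s
E
python3 - <<'E'
from h import *
st()
c=save('scene','s1.png'); save('top','t1.png')
for n in('scene','top'): print([ (np.round(a['point'],1),round(a['score'],2)) for a in spot_point(n,'pull_ring')[:2]])
a=cv2.imread('pics/s1.png')[120:270,140:340];b=cv2.imread('pics/t1.png')[150:300,130:330]
cv2.imwrite('pics/m1.png',cv2.resize(np.vstack([a,b]),None,fx=2,fy=2,interpolation=cv2.INTER_CUBIC))
E
```

```text
4.5 [500.9  42.1 212.2] [-0.205 -0.139 -1.21  -0.315  0.231  1.363] a [ 0.74   0.08  -0.668] y [0.664 0.067 0.744] F [-0.2  0.3 -0.9]
[(array([ 4.097e+02, -2.990e+01, -3.000e-01]), 0.74), (array([525.3,  50.4,  98.5]), 0.48)]
[(array([525.2,  44.2, 100.3]), 0.71)]
```

View pics/m1.png

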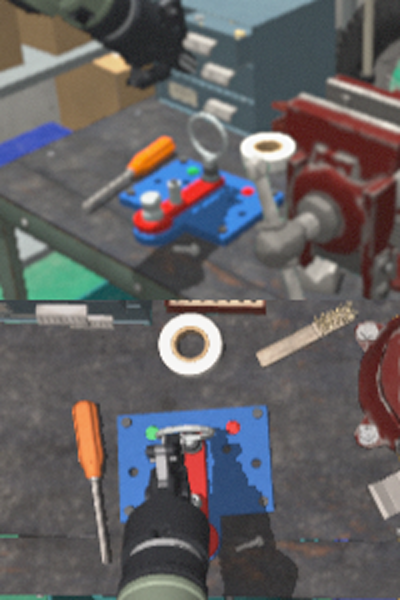

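The scene crop shows the upright ring at about (208,132), free and in front of the gripper. The top crop shows the fingertip at about (165,470), on the pivot side of the ring. Next I lower the finger on that side.

apply_moves --rows '[[0,[-0.3,0.4,-3],[0,0,0]],[0,[0,0,-3],[0,0,0]],[0,[0,0,-3],[0,0,0]],[0,[0,0,-2.5],[0,0,0]],[0,[0,0,0],[0,0,0]]]'

```text
time: 5.2
tcp_pos: [521.2, 46.5, 110.9]
ee_rot: [2.328, -0.006, 1.678]
wrist_force: [0.3, 0.2, -0.6]
opening: -0.4
gripper_force: 0.0
```

Run:
```python
from h import *
st()
c=save('scene','s2.png'); d=save('top','t2.png')
print(proj(c,sense()['tcp_pos']),proj(d,sense()['tcp_pos']),proj(c,[525.3,48,97]),proj(d,[525.3,48,97]))
a=cv2.imread('pics/s2.png')[150:250,180:320];b=cv2.imread('pics/t2.png')[180:280,160:300]
cv2.imwrite('pics/m2.png',cv2.resize(np.vstack([a,b]),None,fx=3,fy=3,interpolation=cv2.INTER_CUBIC))
```

```text
5.2 [521.2  46.5 110.9] [-0.174  0.263 -1.293 -0.778  0.208  1.379] a [ 0.722  0.082 -0.687] y [0.683 0.069 0.727] F [ 0.3  0.2 -0.6]
[241.3 183.5] [220.7 217.9] [242.4 188. ] [221.1 217.3]
```

View pics/m2.png

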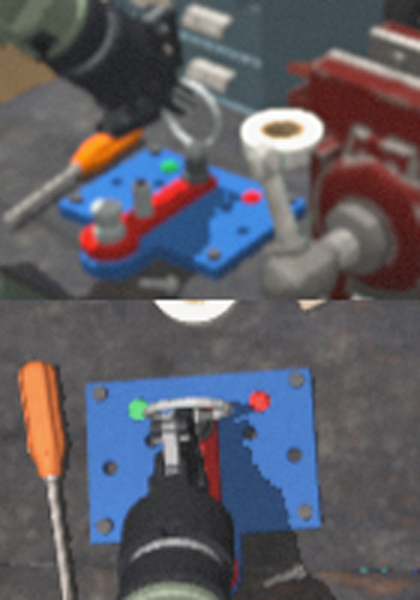

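The scene crop shows the fingertip at about (180,95), just at the mouth of the ring, which is centred at (193,115). The arm is at its elbow limit. The ring looks a few mm to the right of my estimate, so I'll refine it from the plug colours and the ring edges in the first pictures.

Run:
```python
from h import *
c={n:camera(n) for n in('scene','top')}
def ray(c,u,z):
    d=c['T'][:3,:3]@np.array([(u[0]-c['cx'])/c['fx'],(u[1]-c['cy'])/c['fy'],1]);o=c['T'][:3,3];return o+d*(z-o[2])/d[2]
for n in c:
    im=cv2.imread(f'pics/{n}0.png');h=cv2.cvtColor(im,cv2.COLOR_BGR2HSV).astype(int)
    w={'scene':(195,280,170,250),'top':(185,270,200,285)}[n]
    X,Y=np.meshgrid(range(560),range(420));W=(X>w[0])&(X<w[1])&(Y>w[2])&(Y<w[3])
    g=W&(h[...,0]>45)&(h[...,0]<85)&(h[...,1]>120)
    r=W&((h[...,0]<8)|(h[...,0]>172))&(h[...,1]>140)&(X>(253 if n=='scene' else 238))
    for m,k in((g,'green'),(r,'red')):
        if m.any(): u=[X[m].mean(),Y[m].mean()];print(n,k,m.sum(),np.round(u,1),ray(c[n],u,19).round(1))
    for p in ([406,36,60],[525.5,44,97],[525.5,48,97]): print(p,proj(c[n],p))
a=cv2.resize(cv2.imread('pics/scene0.png')[165:225,220:290],None,fx=6,fy=6,interpolation=cv2.INTER_NEAREST)
b=cv2.resize(cv2.imread('pics/top0.png')[200:285,195:265],None,fx=6,fy=6,interpolation=cv2.INTER_NEAREST)
o=np.zeros((510,840,3),np.uint8);o[:360,:420]=a;o[:,420:]=b;cv2.imwrite('pics/m3.png',cv2.resize(o,(800,486)))
```

```text
scene green 13 [236.  205.2] [539.2  94.5  19. ]
scene red 23 [271.8 195. ] [649.7  54.1  19. ]
[406, 36, 60] [214.3 218.6]
[525.5, 44, 97] [243.5 188.4]
[525.5, 48, 97] [242.5 188. ]
top green 29 [205.1 216. ] [541.9  99.   19. ]
top red 34 [245.9 213.4] [549.9  -3.   19. ]
[406, 36, 60] [226.3 270. ]
[525.5, 44, 97] [222.9 217.2]
[525.5, 48, 97] [221.1 217.2]
```

View pics/m3.png

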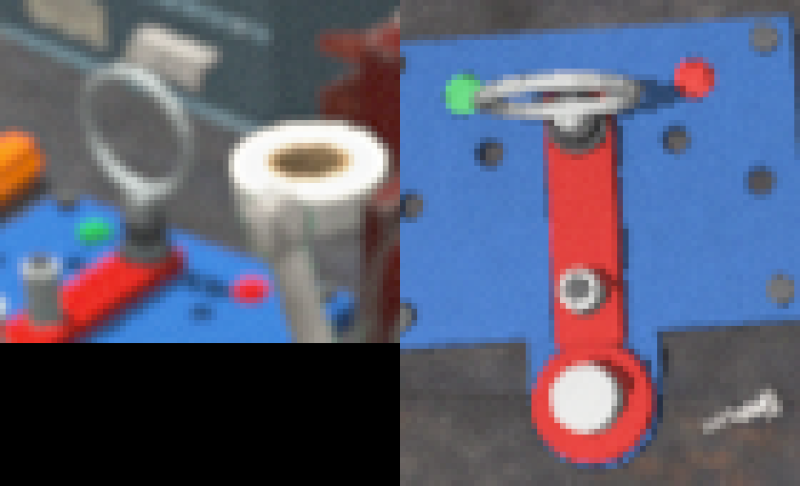

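The top view puts the ring centre at about (222.6, 216.6) px, so y≈44.7 mm. The plugs and the plate edge give a bender turn of about 4.4°. Ring ≈ (526, 45) and target hole ≈ (516, 85). I insert the finger now.

apply_moves --rows '[[0,[0.3,-0.1,-1],[0,0,0]],[0,[0.7,0,-0.8],[0,0,0]],[0,[0.7,0,-0.4],[0,0,0]],[0,[0,0,0],[0,0,0]]]'

```text
time: 5.8
tcp_pos: [539.2, 45.8, 91.9]
ee_rot: [2.324, -0.005, 1.679]
wrist_force: [0.0, 0.2, -0.3]
opening: -0.1
gripper_force: 0.0
```

Run:
```python
from h import *
st()
```

```text
5.8 [539.2  45.8  91.9] [-0.167  0.361 -1.272 -0.86   0.203  1.384] a [ 0.725  0.082 -0.684] y [0.681 0.07  0.729] F [ 0.   0.2 -0.3]
```

apply_moves --rows '[[0,[0,0,0.2],[0,0,0]],[0,[0,0,0.2],[0,0,0]],[0,[0,0,0.2],[0,0,0]],[0,[0,0,0],[0,0,0]]]'

```text
time: 6.2
tcp_pos: [536.9, 46.1, 96.4]
ee_rot: [2.328, -0.006, 1.679]
wrist_force: [-2.9, 0.4, -4.8]
opening: 0.0
gripper_force: 2.9
```

apply_moves --rows '[[0,[0,0,0.2],[0,0,0]],[0,[0,0,0.2],[0,0,0]],[0,[0,0,0.2],[0,0,0]],[0,[0,0,0],[0,0,0]]]'

```text
time: 6.6
tcp_pos: [537.1, 46.1, 102.3]
ee_rot: [2.328, -0.006, 1.679]
wrist_force: [-5.4, -0.3, -5.6]
opening: -0.3
gripper_force: 4.2
```

apply_moves --rows '[[0,[0,0,0.2],[0,0,0]],[0,[0,0,0.2],[0,0,0]],[0,[0,0,0.2],[0,0,0]],[0,[0,0,0],[0,0,0]]]'

```text
time: 7.0
tcp_pos: [537.1, 46.1, 108.3]
ee_rot: [2.328, -0.006, 1.679]
wrist_force: [-5.3, 0.8, -6.5]
opening: -0.0
gripper_force: 4.4
```

Run:
```python
from h import *
st()
c=save('scene','s4.png'); d=save('top','t4.png')
for n in('scene','top'): print([ (np.round(a['point'],1),round(a['score'],2)) for a in spot_point(n,'pull_ring')[:2]])
a=cv2.imread('pics/s0.png') if 0 else cv2.imread('pics/scene0.png')[165:225,210:290];b=cv2.imread('pics/s4.png')[165:225,210:290]
cv2.imwrite('pics/m4.png',cv2.resize(np.hstack([a,b]),None,fx=5,fy=5,interpolation=cv2.INTER_CUBIC))
```

```text
7.0 [537.1  46.1 108.3] [-0.167  0.288 -1.258 -0.768  0.203  1.384] a [ 0.722  0.083 -0.687] y [0.683 0.069 0.727] F [-5.3  0.8 -6.5]
[(array([530.6,  48. , 107.5]), 0.63), (array([ 388. , -289.5,   -3.2]), 0.36)]
[(array([527.2,  44.6, 109.4]), 0.58)]
```

View pics/m4.png

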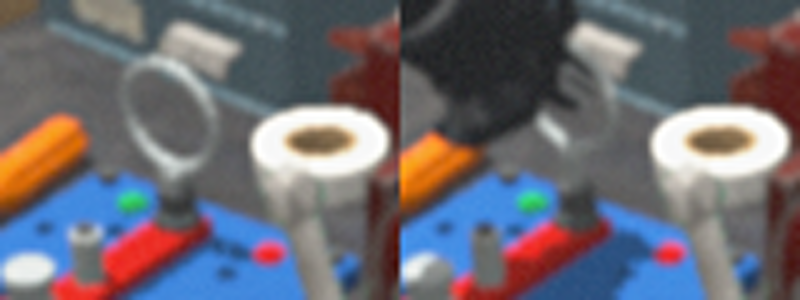

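The ring is clearly higher than in the first picture: its base went from about y=175 to y=155 in the crop, roughly 11–12 mm. I lift 2 mm more and swing along the arc.

apply_moves --rows '[[0,[0,0,0.2],[0,0,0]],[0,[0,0,0],[0,0,0]],[0,[-0.05,0.46,0],[0,0,0.035]],[0,[-0.06,0.45,0],[0,0,0.035]],[0,[-0.08,0.45,0],[0,0,0.035]],[0,[-0.09,0.45,0],[0,0,0.035]],[0,[0,0,0],[0,0,0]]]'

```text
time: 7.9
tcp_pos: [534.6, 63.6, 110.3]
ee_rot: [2.328, -0.006, 1.818]
wrist_force: [-5.1, -0.8, -7.0]
opening: -0.3
gripper_force: 4.7
```

Run:
```python
from h import *
st(); camera('scene'); camera('top')
for n in('scene','top'): print([ (np.round(a['point'],1),round(a['score'],2)) for a in spot_point(n,'pull_ring')[:2]])
```

```text
7.9 [534.6  63.6 110.3] [-0.205  0.273 -1.24  -0.702  0.327  1.253] a [ 0.704  0.182 -0.687] y [0.667 0.164 0.727] F [-5.1 -0.8 -7. ]
[(array([526.1,  64.8, 110.3]), 0.41)]
[(array([523.3,  64.8, 111.1]), 0.46)]
```

apply_moves --rows '[[0,[-0.11,0.44,0],[0,0,0.035]],[0,[-0.12,0.44,0],[0,0,0.035]],[0,[-0.14,0.44,0],[0,0,0.035]],[0,[-0.15,0.43,0],[0,0,0.035]],[0,[-0.17,0.43,0],[0,0,0.035]],[0,[-0.18,0.42,0],[0,0,0.035]],[0,[0,0,0],[0,0,0]],[0,[0,0,0],[0,0,0]]]'

```text
time: 8.9
tcp_pos: [526.4, 89.0, 110.5]
ee_rot: [2.328, -0.005, 2.026]
wrist_force: [-5.8, -1.3, -7.9]
opening: -0.2
gripper_force: 4.7
```

Run:
```python
from h import *
st(); camera('scene'); camera('top')
for n in('scene','top'): print([ (np.round(a['point'],1),round(a['score'],2)) for a in spot_point(n,'pull_ring')[:2]])
```

```text
8.9 [526.4  89.  110.5] [-0.253  0.263 -1.198 -0.565  0.496  1.041] a [ 0.651  0.323 -0.687] y [0.618 0.299 0.727] F [-5.8 -1.3 -7.9]
[(array([516.4,  87. , 108.4]), 0.54), (array([ 389. , -288.3,   -4. ]), 0.21)]
[(array([513.7,  87. , 110.9]), 0.48)]
```

The ring is at about (515, 87) against a hole at (516, 85). I lower gently.

apply_moves --rows '[[0,[0,0,-0.3],[0,0,0]],[0,[0,0,-0.3],[0,0,0]],[0,[0,0,0],[0,0,0]]]'

```text
time: 9.4
tcp_pos: [526.5, 89.0, 104.3]
ee_rot: [2.328, -0.005, 2.027]
wrist_force: [-5.9, -2.1, -7.4]
opening: -0.3
gripper_force: 4.6
```

apply_moves --rows '[[0,[0,0,-0.3],[0,0,0]],[0,[0,0,0],[0,0,0]]]'

```text
time: 9.6
tcp_pos: [526.5, 89.1, 101.4]
ee_rot: [2.328, -0.005, 2.027]
wrist_force: [-6.3, -1.7, -5.8]
opening: 0.1
gripper_force: 4.5
```

apply_moves --rows '[[0,[0,0,-0.3],[0,0,0]],[0,[0,0,-0.3],[0,0,0]],[0,[0,0,-0.3],[0,0,0]],[0,[0,0,0],[0,0,0]]]'

```text
time: 10.0
tcp_pos: [527.9, 89.3, 93.7]
ee_rot: [2.324, -0.004, 2.028]
wrist_force: [-3.7, -1.9, -3.4]
opening: -0.2
gripper_force: 2.5
```

The force held on below 10 mm of lift, so the pin is in the hole. I lower free of the ring.

apply_moves --rows '[[0,[0,0,-0.3],[0,0,0]],[0,[0,0,-0.3],[0,0,0]],[0,[0,0,0],[0,0,0]]]'

```text
time: 10.3
tcp_pos: [528.7, 89.5, 88.0]
ee_rot: [2.323, -0.003, 2.029]
wrist_force: [0.2, 0.0, 1.0]
opening: 0.0
gripper_force: 0.0
```

Run:
```python
from h import *
st(); c=save('scene','s5.png'); d=save('top','t5.png')
for n in('scene','top'): print([ (np.round(a['point'],1),round(a['score'],2)) for a in spot_point(n,'pull_ring')[:2]])
a=cv2.imread('pics/s5.png')[150:240,190:290];b=cv2.imread('pics/t5.png')[190:280,175:275]
cv2.imwrite('pics/m5.png',cv2.resize(np.hstack([a,b]),None,fx=4,fy=4,interpolation=cv2.INTER_CUBIC))
```

```text
10.3 [528.7  89.5  88. ] [-0.253  0.353 -1.217 -0.679  0.499  1.041] a [ 0.654  0.325 -0.683] y [0.614 0.3   0.73 ] F [0.2 0.  1. ]
[(array([516.8,  88.5,  99.8]), 0.56)]
[(array([516.7,  87.9,  97. ]), 0.63)]
```

View pics/m5.png

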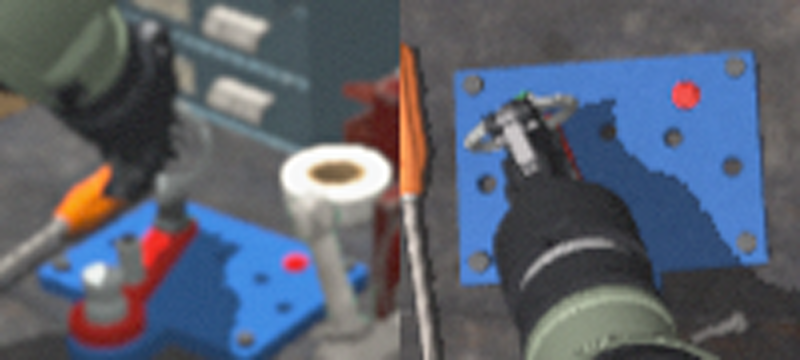

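The pictures show the ring beside the green plug at about (520,100) in the top crop, standing at its home height (97–100 mm), with the finger free inside it. I withdraw along the finger axis.

apply_moves --rows '[[0,[-0.65,-0.32,0.6],[0,0,0]],[0,[-0.65,-0.32,0.6],[0,0,0]],[0,[-0.65,-0.32,0.6],[0,0,0]],[0,[0,0,0],[0,0,0]]]'

```text
time: 10.9
tcp_pos: [506.7, 80.0, 105.8]
ee_rot: [2.325, -0.005, 2.028]
wrist_force: [-0.4, 1.0, -0.5]
opening: 0.0
gripper_force: 0.0
```

Run:
```python
from h import *
st()
```

```text
10.9 [506.7  80.  105.8] [-0.301  0.259 -1.244 -0.588  0.528  0.999] a [ 0.652  0.325 -0.685] y [0.616 0.299 0.729] F [-0.4  1.  -0.5]
```

apply_moves --rows '[[0,[-0.65,-0.32,0.6],[0,0,0]],[0,[-0.65,-0.32,0.6],[0,0,0]],[0,[-0.6,-0.3,0.6],[0,0,0]],[0,[0,0,0],[0,0,0]]]'

```text
time: 11.3
tcp_pos: [488.2, 70.7, 123.6]
ee_rot: [2.325, -0.005, 2.028]
wrist_force: [-0.2, -0.4, -0.6]
opening: 0.0
gripper_force: 0.0
```

Run:
```python
from h import *
st()
```

```text
11.3 [488.2  70.7 123.6] [-0.351  0.164 -1.257 -0.482  0.558  0.951] a [ 0.652  0.325 -0.685] y [0.616 0.299 0.729] F [-0.2 -0.4 -0.6]
```

apply_moves --rows '[[0,[0,0,2],[0,0,0]],[0,[0,0,3],[0,0,0]],[0,[0,0,4],[0,0,0]],[0,[0,0,4],[0,0,0]],[0,[0,0,4],[0,0,0]],[0,[0,0,0],[0,0,0]],[0,[0,0,0],[0,0,0]]]'

```text
time: 12.0
tcp_pos: [489.1, 70.8, 294.0]
ee_rot: [2.324, -0.004, 2.029]
wrist_force: [-0.1, -0.6, -0.5]
opening: -0.1
gripper_force: 0.0
```

Run:
```python
from h import *
st(); c=save('scene','s6.png'); d=save('top','t6.png')
for n in('scene','top'):
  for t in ('pull_ring','green_plug'): print(n,t,[ (np.round(a['point'],1),round(a['score'],2)) for a in spot_point(n,t)[:2]])
a=cv2.imread('pics/s6.png')[150:240,190:290];b=cv2.imread('pics/t6.png')[190:280,175:275]
cv2.imwrite('pics/m6.png',cv2.resize(np.hstack([a,b]),None,fx=4,fy=4,interpolation=cv2.INTER_CUBIC))
```

```text
12.0 [489.1  70.8 294. ] [-0.35  -0.272 -0.967  0.242  0.558  0.951] a [ 0.653  0.325 -0.684] y [0.614 0.3   0.73 ] F [-0.1 -0.6 -0.5]
scene pull_ring [(array([515.9,  89.3,  96.5]), 0.69)]
scene green_plug []
top pull_ring [(array([513.2,  89.8,  97.6]), 0.4)]
top green_plug []
```

View pics/m6.png

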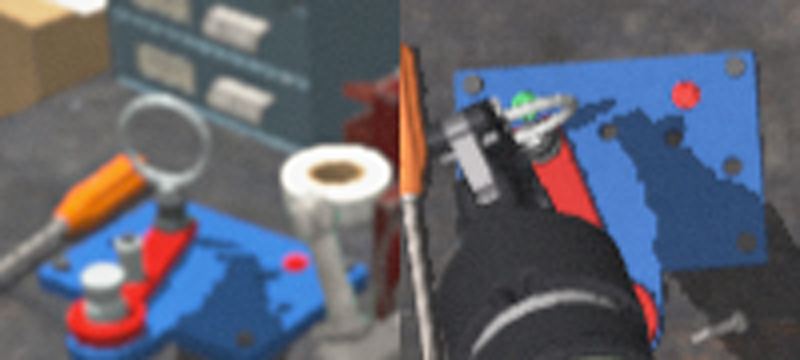

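The ring stands free at home height (96.5–97.6 mm) next to the green plug, which shows at (523,103) in the top crop, and the bystanders have not moved. Handing in.

```bash
python3 -c "
from rig import *
print(job_done())"
```

```text
the job is handed in; nothing more can be done
None
```

The job is handed in: the pin was hooked out, the arm swung one hole left, and the pin let down home beside the green plug (ring about 97 mm above the bench in both cameras), with the gripper clear of everything; no verdict came back.

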